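Reset the tripped power box on the audio bench

TASK

The power box with the sliding shutter has tripped. Using fingertips only, without gripping or lifting anything, push its shutter fully open, press the sunken key in the well right down and keep it down for a full second, then push the shutter fully shut again and move clear. Leave the key of the other box, which has no shutter, and the loose things on the bench alone, and do not force anything.

Things in the scene. Friction and masses are not known exactly. Their poses are not given: they have to be found in the camera images.
- reset_box: The box to reset: fixed dark metal box, 100 (its x) x 170 (its y) x 58 mm high, origin centred under it. Its x points from the vented front to the back, where 3 connectors stick out 52 mm, 30 mm up. In its flat top, centred 25 mm from the middle towards its -y, is a 46 x 46 mm well, 38 mm deep. A shutter slides over the well.
- shutter (a joint): The shutter's slide in m: 0 = fully shut (centred over the well), 0.050 = fully open against its stop, the well clear. It grows towards the box's +y. It starts part open, slides with about 1.5 N of friction and stays where it is left. It runs between two rails 5 mm high and 61 mm apart. The plate is 58 (x) x 54 (y) mm, its upper face 61.5 mm above the bench.
- shutter_tab (a point): Centre of the top of the shutter's upright push tab, 75.5 mm above the bench. The tab stands across the middle of the plate: 36 mm along the box's x, 6 mm thick along its y, 14 mm high above the plate. Its axes are the box's.
- reset_key (a joint): Travel of the reset key in m: 0 = up, 0.005 = right down against its stop. It springs back; about 2 N starts it and 6 N holds it right down.
- reset_key_top (a point): Centre of the top of the reset key, a round white key 24 mm across in a black round collar at the middle of the well. Its top is 41 mm above the bench, 17 mm below the box's top, and it is pressed straight down.
- other_box: The box to leave alone: fixed dark metal box, 100 (its x) x 170 (its y) x 58 mm high, origin centred under it. Its x points from the vented front to the back, where 3 connectors stick out 52 mm, 30 mm up. In its flat top, centred 25 mm from the middle towards its -y, is a 46 x 46 mm well, 38 mm deep. No shutter: the well lies open.
- other_key (a joint): Travel of the other box's key in m: 0 = up, 0.005 = right down. Must stay up. The key is like the reset key.
- adapter: Loose bystander: metal barrel adapter standing upright, 25 mm across, 54 mm high, origin at the centre of its underside.
- battery: Loose bystander: small block battery standing upright, 17 x 26 x 47 mm high, origin at the centre of its underside.
- plug_pack: Loose bystander: black plug-in power supply lying flat, 75 x 50 x 32 mm high, with two short pins, origin at the centre of its underside.
Not all that is in view belongs to the job. What is shaped like the reset_box but green or purple is not meant.

How it is judged:
By the outcome, as a careful person would: the job done as asked, in the order asked, and still so for the second after the job is handed in, with the robot touching nothing.
It also fails if it takes over 51 s, if anything falls off the work surface, if the arm or the gripper's body presses on something with over 40 N, if the wrist force passes 120 N, or if a joint passes its speed limit or range.

ROBOT

A 7-joint arm with a two-finger parallel gripper is mounted at the origin on the work surface. World frame = base frame: x ahead of the robot, y to its left, z up, the work surface at z = 0. Lengths are in m, angles in rad, forces in N, time in s.
With the tool pointing down it reaches from about 0.4 to 0.875 m from the base axis. Payload 6.5 kg.
Tool frame: the origin (TCP) lies at the very end of the fingers, on their centre line; the grasp point (between the pads) lies 19 mm behind it; z points along the fingers, y is the line along which they close (so a half turn about z gives the same grasp; the last joint's range is limited). The gripper opens to 85 mm and grips with 20 to 120 N. Pads are 22 mm wide; open, the fingers measure 114 mm over their backs; the gripper's body (76 mm by 85 mm) begins 54 mm behind the grasp point. The pads swing forward as they close: fully open they stand 13 mm farther back than shut.
Start: joints at [1.114, 0.536, -0.004, 1.538, 0.003, 1.067, -0.071], TCP at [0.248, -0.601, 0.231] pointing down, gripper open.
Joint ranges: [-2.7, 2.7], [-0.37, 2.16], [-1.27, 1.26], [0.24, 2.4], [-1.31, 4.45], [0.19, 1.91], [-2.76, 2.76]. Speed limits (rad/s): [2.39, 2.39, 3.14, 3.14, 3.14, 3.14, 3.14].

INTERFACE

Orientations are given as a unit quaternion [x, y, z, w].
In Python, from bench import r gives the robot as it stands.
- The arm moves only by the tool step_arm, never from a script. Its argument "commands" is a list of rows, each an object of numbers: "dx", "dy", "dz": the shift along the tool's x, y, z in mm; "spin": the turn about the tool's z in rad. A call has exactly 8 rows; each row is the pose to reach, as a shift and turn from the pose commanded when the call began, along the tool's axes at that moment; what a row does not reach only later rows make up. A row lasts 1/8 s, in which the tool goes at most 62.5 mm and 10.7 degrees, less where a joint would pass 70% of its speed; a pose out of reach is approached as far as the arm can. A call with a gripper value outside its range is refused whole. "fingers" is the opening, from 0 (shut) to 1 (fully open), set as the call begins (left out, the last holds). The fingers move at their own pace and stop on an object; the grip force is fixed at half the most. Time passes only in rows, so rows that repeat a pose let the fingers close, or fill a call up. It gives the time, the measured TCP pose, the force, the opening and the grip force at its end, in the units of the state.
- r.get_obs(): the state, without advancing time (a new reading comes with each control period).
- r.get_image(name): name is "side" or "top" or "wrist"; returns a dict with "img" (384x512x3 uint8, red, green, blue), "fx", "fy", "cx", "cy" (pixels), "k1" (the pictures are not rectified: a ray, as slopes to the right and down, at radius r is drawn at 1 + k1 r^2 times it, then the intrinsics apply), "rvec" (rotation vector, rad) and "tvec" (3), from world to camera coordinates, as OpenCV has them. Camera axes: x right, y down, z forward; pixel columns grow to the right and rows downward; lengths in m; the calibration is good to about 2 mm. A picture is of the moment at which its call begins. There is no depth.
- r.finish_job(): hands the job in; it is judged then, once.
The state is a dict: "time": time; "joint_pos": joint angles; "qd": joint speeds; "joint_torque": joint torques, N m; "tcp_pos": TCP position; "tool_rot": TCP orientation; "contact_force": force on the tool from outside, world axes, zero at the start; "torque": the same for the moment, N m; "grip_width": finger opening in m; "finger_force": force on a finger pad.
Only numpy, scipy, OpenCV 4.12 (cv2) and the standard library are available. Lean on these libraries where they do the work, as an engineer would, in place of code of your own. Each camera call takes 0.05 s, during which the arm holds its last target. There are 200 camera calls.

## Working session

There is one attempt and no reset: what is moved stays moved. The work goes in short steps, Python scripts to look and compute and a tool call to move; the robot and the scene stay as the last step left them, time stands still between calls to the robot, and variables do not carry over. Pictures are saved under pics/ and viewed, at most 10 in all, crops included, and the job is handed in when it is done.

Besides the shell and the picture viewer there is one more tool, called after ">>>" as name(argument=value, ...), one argument or row to a line, values as JSON. step_arm: Moves the arm, as the interface text tells. Its arguments: {"type":"object","properties":{"commands":{"type":"array"},"fingers":{"type":"number"}},"required":["commands"]}

```bash
mkdir -p pics; cat > h.py <<'E'
import numpy as np,cv2,pickle
from bench import r
def snap(n,f):
    d=r.get_image(n); pickle.dump(d,open(f'pics/{f}.pkl','wb')); cv2.imwrite(f'pics/{f}.png',d['img'][:,:,::-1]); return d
def load(f): return pickle.load(open(f'pics/{f}.pkl','rb'))
def ray(d,u,v):
    K=np.array([[d['fx'],0,d['cx']],[0,d['fy'],d['cy']],[0,0,1.]])
    p=cv2.undistortPoints(np.array([[[u,v]]],float),K,np.array([d['k1'],0,0,0,0.]))[0,0]
    R=cv2.Rodrigues(np.array(d['rvec'],float))[0]; t=np.array(d['tvec'],float).ravel()
    return -R.T@t, R.T@np.array([p[0],p[1],1])
def onz(d,u,v,z):
    o,w=ray(d,u,v); return o+w*(z-o[2])/w[2]
def proj(d,P):
    K=np.array([[d['fx'],0,d['cx']],[0,d['fy'],d['cy']],[0,0,1.]])
    return cv2.projectPoints(np.array(P,float).reshape(-1,3),np.array(d['rvec'],float),np.array(d['tvec'],float),K,np.array([d['k1'],0,0,0,0.]))[0][:,0]
E
python3 - <<'E'
from h import *
a=snap('top','top0');b=snap('side','side0')
print({k:a[k] for k in a if k!='img'});o=r.get_obs();print(o['time'],o['tcp_pos'],o['tool_rot'],o['contact_force'])
E
```

```text
{'fx': 454.9790301674295, 'fy': 454.9790301674295, 'cx': 256.29589573891235, 'cy': 196.30052191888376, 'k1': 0.012684627763280859, 'rvec': array([ 2.13024008, -2.13280114,  0.15168932]), 'tvec': array([0.01004418, 0.51856654, 1.24474723])}
0.1 [ 0.24737997 -0.60047961  0.23050726] [ 9.80960037e-01  1.94208168e-01 -2.07853168e-04 -7.42002187e-04] [-0.51522838 -0.51410846  0.27815236]
```

View pics/top0.png

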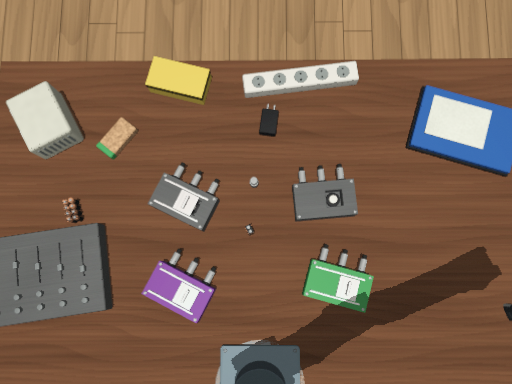

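View pics/side0.png

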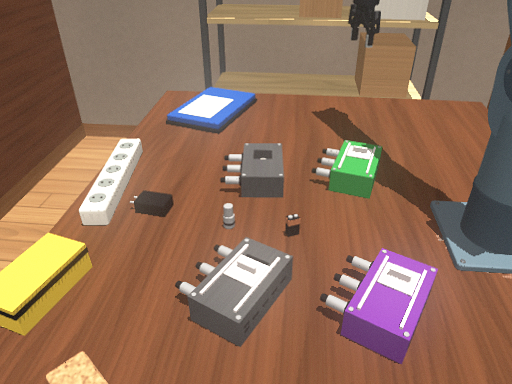

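The top view shows four boxes of this shape: dark with shutter (184,200), dark with an open well (325,199), purple (179,291) and green (339,285). Only the one at (184,200) is dark and also has a shutter, so that is reset_box. The box at (325,199) is other_box. I'll confirm with an enlarged crop.

```bash
python3 - <<'E'
from h import *
a=load('top0')['img'];b=load('side0')['img']
A=cv2.resize(a[155:240,140:228],(400,386),interpolation=cv2.INTER_CUBIC)
B=cv2.resize(b[230:345,178:298],(400,383),interpolation=cv2.INTER_CUBIC)
B=cv2.copyMakeBorder(B,0,3,0,0,cv2.BORDER_CONSTANT)
cv2.imwrite('pics/crop1.png',np.hstack([A,B])[:,:,::-1])
E
```

```text
(no output)
```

View pics/crop1.png

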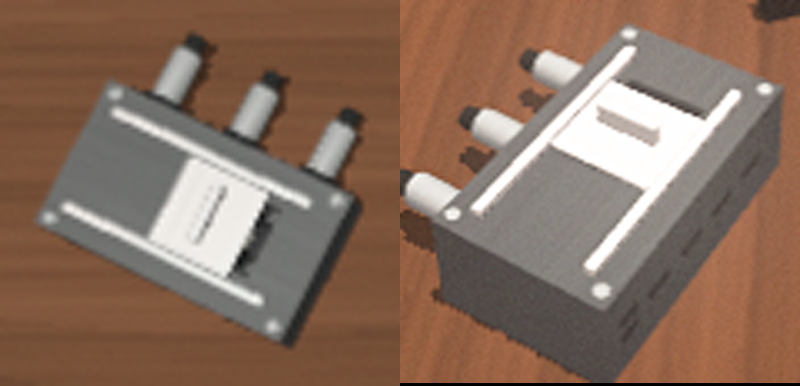

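The crop confirms it: a dark box with a white shutter and tab, part open, with the tab at crop pixel (209,214), about (186,202) in the full top image. The lid screws are visible in both views. Next I'll fit the box pose to those screws.

```bash
cat > fit.py <<'E'
from h import *
from scipy.optimize import least_squares
a=load('top0');b=load('side0')
T=np.array([[116,93],[337,200],[273,327],[50,217]])*88/400+[140,155]-.4
S=np.array([[453,213],[629,33],[765,89],[601,290]],float)
S=(S-[400,0])*120/400+[178,230]-.4
# order: back+y, back-y, front-y, front+y
out={}
for d,P in((a,T),(b,S)):
    W=np.array([onz(d,*p,.059)[:2] for p in P]); out[id(d)]=W
    c=W.mean(0); y=(W[0]-W[1]+W[3]-W[2]); th=np.arctan2(y[1],y[0])-np.pi/2
    x=(W[0]-W[3]+W[1]-W[2]); thx=np.arctan2(x[1],x[0])
    print(c.round(4),th.round(4),thx.round(4),np.linalg.norm(y)/2,np.linalg.norm(x)/2)
tt=onz(a,*(np.array([209,214])*88/400+[140,155]-.4),.0755); print('tab top',tt)
st=onz(b,*(np.array([629-400,120])*.3+[178,230]-.4),.0755); print('tab side',st)
E
python3 fit.py
```

```text
[0.5044 0.2158] -0.455 -0.4541 0.15390546567888092 0.08653667774678944
[0.504  0.2175] -0.4528 -0.4535 0.1536189061201031 0.08595170510931784
tab top [0.49860492 0.20343083 0.0755    ]
tab side [0.49785038 0.21385819 0.0755    ]
```

```bash
cat > go.py <<'E'
import sys
from h import *
C=np.array([.5042,.2167]);TH=-.454
X=np.array([np.cos(TH),np.sin(TH)]);Y=np.array([-np.sin(TH),np.cos(TH)]);Wl=C-.025*Y
from scipy.spatial.transform import Rotation as R
def rel(bx,by,z,o=None):
    "needed tool shift (mm) and spin to reach box-frame (well centred) point, tool x = box +y"
    o=o or r.get_obs(); p=np.r_[Wl+bx*X+by*Y,z]; M=R.from_quat(o['tool_rot'])
    d=M.inv().apply(p-o['tcp_pos'])*1e3
    t=M.apply([1,0,0]); yaw=np.arctan2(t[1],t[0]); s=-(TH+np.pi/2-yaw)
    return d.round(1),round((s+np.pi)%(2*np.pi)-np.pi,4)
def where():
    o=r.get_obs(); q=o['tcp_pos'][:2]-Wl
    return [round(float(v)*1e3,1) for v in(q@X,q@Y,o['tcp_pos'][2])],np.round(o['contact_force'],2),o['time']
if __name__=='__main__':
    print(where(),rel(*map(float,sys.argv[1:4])))
E
python3 go.py 0 -.02 .2
python3 - <<'E'
from go import *
a=load('top0');b=load('side0')
P=np.array([[190,157],[268,190],[228,275],[150,238]]).mean(0)*.22+[140,155]-.4
S=(np.array([[612,80],[705,118],[645,190],[553,143]]).mean(0)-[400,0])*.3+[178,230]-.4
for d,p in((a,P),(b,S)):
    q=onz(d,*p,.0615)[:2]-Wl; print(q@X,q@Y)
E
```

```text
([127.6, -822.0, 230.5], array([-0.52, -0.51,  0.28]), 0.1) (array([ 515.2, -627.8,   31.4]), np.float64(-0.7259))
0.0010356155407451842 0.013430697789646368
-0.0012353741528528942 0.015570045260059829
```

>>> step_arm(
  commands=[
    {"dx":39,"dy":-36,"dz":0,"spin":-0.09},
    {"dx":78,"dy":-73,"dz":0,"spin":-0.18},
    {"dx":117,"dy":-109,"dz":0,"spin":-0.27},
    {"dx":156,"dy":-145,"dz":0,"spin":-0.36},
    {"dx":195,"dy":-182,"dz":0,"spin":-0.45},
    {"dx":234,"dy":-218,"dz":0,"spin":-0.54},
    {"dx":273,"dy":-254,"dz":0,"spin":-0.63},
    {"dx":313,"dy":-291,"dz":0,"spin":-0.7259},
  ],
  fingers=0,
)

```text
time: 1.1
tcp_pos: [0.4264, -0.2112, 0.2312]
tool_rot: [0.847, 0.531, -0.0, 0.0]
contact_force: [0.1, -0.3, -0.7]
grip_width: -0.0
finger_force: 0.0
```

```bash
python3 go.py 0 -.05 .2
```

```text
([117.7, -393.6, 231.2], array([ 0.1 , -0.32, -0.71]), 1.1) (array([ 343.9, -116.8,   31.1]), np.float64(0.0026))
```

>>> step_arm(
  commands=[
    {"dx":50,"dy":-17,"dz":4},
    {"dx":100,"dy":-34,"dz":8},
    {"dx":150,"dy":-51,"dz":12},
    {"dx":200,"dy":-68,"dz":16},
    {"dx":250,"dy":-85,"dz":20},
    {"dx":300,"dy":-102,"dz":25},
    {"dx":344,"dy":-117,"dz":31,"spin":0.0026},
    {"dx":344,"dy":-117,"dz":31,"spin":0.0026},
  ],
)

```text
validation failed for argument at $.co...
```

```bash
python3 - <<'E'
from go import *
print(where(),rel(0,-.02,.08)); d=snap('wrist','w1')
for bx,by,z in((0,.0145,.0755),(-.0433,.1019,.059),(.0433,.1019,.059),(.0433,-.0519,.059),(-.0433,-.0519,.059)):
    print(proj(d,np.r_[Wl+bx*X+by*Y,z]).round(1))
E
```

```text
([117.7, -393.6, 231.2], array([ 0.1 , -0.32, -0.71]), 1.1) (array([ 374. , -116.7,  151.1]), np.float64(0.0026))
[[ 132.5 -237.8]]
[[ 133.  -189.6]]
[[ 195.2 -222.1]]
[[ 177.4 -181.1]]
[[  88.9 -170.8]]
```

View pics/w1.png

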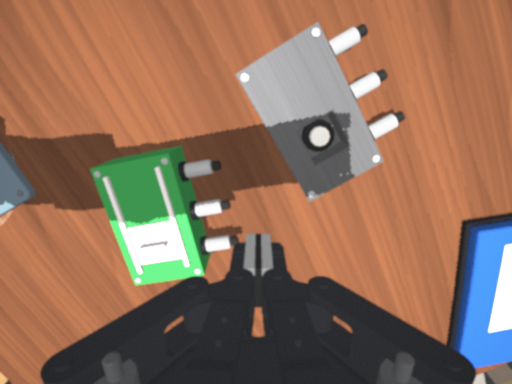

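The move was refused, so the arm hasn't moved. This picture shows only the green box (155,215) and other_box (315,130). I'll resend with every key in each row.

>>> step_arm(
  commands=[
    {"dx":50,"dy":-17,"dz":4,"spin":0},
    {"dx":100,"dy":-34,"dz":8,"spin":0},
    {"dx":150,"dy":-51,"dz":12,"spin":0},
    {"dx":200,"dy":-68,"dz":16,"spin":0},
    {"dx":250,"dy":-85,"dz":20,"spin":0},
    {"dx":300,"dy":-102,"dz":25,"spin":0},
    {"dx":344,"dy":-117,"dz":31,"spin":0.003},
    {"dx":344,"dy":-117,"dz":31,"spin":0.003},
  ],
)

```text
time: 2.15
tcp_pos: [0.4713, 0.1518, 0.1999]
tool_rot: [0.847, 0.531, 0.0, -0.001]
contact_force: [0.5, 0.3, -0.3]
grip_width: -0.0001
finger_force: 0.0
```

```bash
python3 - <<'E'
from go import *
print(where(),rel(0,-.02,.08)); d=snap('wrist','w2')
for bx,by,z in((0,.0145,.0755),(-.0433,.1019,.059),(.0433,.1019,.059),(.0433,-.0519,.059),(-.0433,-.0519,.059)):
    print(proj(d,np.r_[Wl+bx*X+by*Y,z]).round(1))
E
```

```text
([-1.1, -47.7, 199.9], array([ 0.54,  0.3 , -0.33]), 2.15) (array([ 27.5,   1.4, 120. ]), np.float64(0.0031))
[[258.6 123.3]]
[[212.3  26.4]]
[[305.4  26.7]]
[[298.2 184.8]]
[[218.6 184.6]]
```

View pics/w2.png

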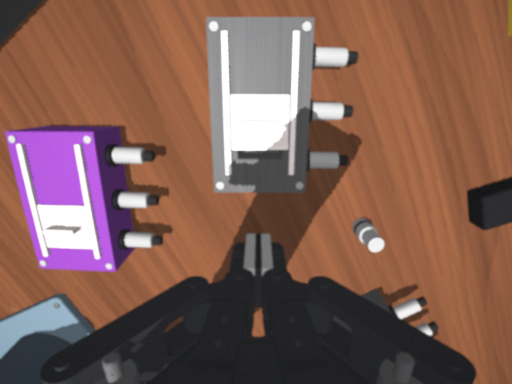

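The wrist view shows reset_box upright, with screws at (214,26), (307,26), (300,185) and (220,185). The fit predicts them to within about 1.5 px, roughly 1 mm in +x. The plate spans rows 94–151 and the uncovered well lies below it. Next, go down just short of the tab on its -y side.

>>> step_arm(
  commands=[
    {"dx":14,"dy":1,"dz":20,"spin":0},
    {"dx":27,"dy":2,"dz":45,"spin":0},
    {"dx":27,"dy":2.4,"dz":70,"spin":0.003},
    {"dx":27,"dy":2.4,"dz":95,"spin":0.003},
    {"dx":27,"dy":2.4,"dz":112,"spin":0.003},
    {"dx":27,"dy":2.4,"dz":124,"spin":0.003},
    {"dx":27,"dy":2.4,"dz":132,"spin":0.003},
    {"dx":27,"dy":2.4,"dz":132,"spin":0.003},
  ],
)

```text
time: 3.2
tcp_pos: [0.4859, 0.1708, 0.0681]
tool_rot: [0.85, 0.527, -0.0, 0.0]
contact_force: [1.2, -1.2, -0.6]
grip_width: -0.0002
finger_force: 0.0
```

```bash
python3 go.py 0.001 .036 .067
```

```text
([3.7, -24.3, 68.1], array([ 1.2 , -1.21, -0.62]), 3.2) (array([60.2, -3. ,  1.1]), np.float64(-0.0061))
```

>>> step_arm(
  commands=[
    {"dx":5,"dy":-1,"dz":0,"spin":0},
    {"dx":12,"dy":-2,"dz":0,"spin":0},
    {"dx":20,"dy":-2,"dz":0,"spin":0},
    {"dx":28,"dy":-2,"dz":0,"spin":0},
    {"dx":36,"dy":-2,"dz":0,"spin":0},
    {"dx":43,"dy":-2,"dz":0,"spin":0},
    {"dx":47,"dy":-2,"dz":0,"spin":0},
    {"dx":50,"dy":-2,"dz":0,"spin":0},
  ],
)

```text
time: 4.2
tcp_pos: [0.5063, 0.2168, 0.0682]
tool_rot: [0.85, 0.527, -0.0, -0.0]
contact_force: [-0.7, -1.2, -0.1]
grip_width: -0.0003
finger_force: 0.8
```

```bash
python3 go.py 0.001 .036 .067
```

```text
([1.8, 26.0, 68.2], array([-0.75, -1.2 , -0.14]), 4.2) (array([10. , -0.9,  1.2]), np.float64(-0.006))
```

>>> step_arm(
  commands=[
    {"dx":1.5,"dy":0,"dz":0,"spin":0},
    {"dx":3,"dy":0,"dz":0,"spin":0},
    {"dx":4.5,"dy":0,"dz":0,"spin":0},
    {"dx":6,"dy":0,"dz":0,"spin":0},
    {"dx":7,"dy":0,"dz":0,"spin":0},
    {"dx":8,"dy":0,"dz":0,"spin":0},
    {"dx":9,"dy":0,"dz":0,"spin":0},
    {"dx":9,"dy":0,"dz":0,"spin":0},
  ],
)

```text
time: 5.2
tcp_pos: [0.5104, 0.2248, 0.0683]
tool_rot: [0.85, 0.527, 0.0, -0.0]
contact_force: [-0.5, -0.1, -0.4]
grip_width: 0.0001
finger_force: 0.5
```

```bash
python3 go.py 0.001 .036 .067
```

```text
([2.1, 35.0, 68.3], array([-0.47, -0.12, -0.45]), 5.2) (array([ 1. , -1.1,  1.3]), np.float64(-0.006))
```

Not at the stop yet. I'll continue in 1 mm steps.

>>> step_arm(
  commands=[
    {"dx":0.5,"dy":0,"dz":0,"spin":0},
    {"dx":1,"dy":0,"dz":0,"spin":0},
    {"dx":1.5,"dy":0,"dz":0,"spin":0},
    {"dx":2,"dy":0,"dz":0,"spin":0},
    {"dx":2,"dy":0,"dz":0,"spin":0},
    {"dx":2,"dy":0,"dz":0,"spin":0},
    {"dx":2,"dy":0,"dz":0,"spin":0},
    {"dx":2,"dy":0,"dz":0,"spin":0},
  ],
)

```text
time: 6.2
tcp_pos: [0.5107, 0.2251, 0.0682]
tool_rot: [0.85, 0.527, -0.001, 0.001]
contact_force: [-4.1, -5.5, 3.8]
grip_width: -0.0002
finger_force: 3.1
```

```bash
python3 go.py 0.001 .036 .067
```

```text
([2.1, 35.4, 68.2], array([-4.05, -5.49,  3.82]), 6.2) (array([ 0.6, -1.2,  1.2]), np.float64(-0.0068))
```

Force rose to 6.8 N with no further motion, so the shutter is at its open stop. Back off to above the well.

>>> step_arm(
  commands=[
    {"dx":-4,"dy":0,"dz":0,"spin":0},
    {"dx":-12,"dy":0,"dz":0,"spin":0},
    {"dx":-22,"dy":0,"dz":0,"spin":0},
    {"dx":-30,"dy":0,"dz":0,"spin":0},
    {"dx":-36,"dy":-0.5,"dz":0,"spin":0},
    {"dx":-36.5,"dy":-0.5,"dz":0,"spin":0},
    {"dx":-36.5,"dy":-0.5,"dz":0,"spin":0},
    {"dx":-36.5,"dy":-0.5,"dz":0,"spin":0},
  ],
)

```text
time: 7.2
tcp_pos: [0.4947, 0.1944, 0.0683]
tool_rot: [0.85, 0.527, 0.0, -0.0]
contact_force: [-0.7, -0.1, -0.0]
grip_width: 0.0001
finger_force: 0.0
```

```bash
python3 - <<'E'
from go import *
print(where(),rel(.001,0,.043)); d=snap('side','s2'); snap('wrist','w3')
A=cv2.resize(d['img'][220:350,170:310],(420,390),interpolation=cv2.INTER_CUBIC)
B=cv2.resize(load('w3')['img'][0:270,110:400],(380,390))
cv2.imwrite('pics/crop2.png',np.hstack([A,B])[:,:,::-1])
E
```

```text
([1.3, 0.8, 68.3], array([-0.65, -0.07, -0.  ]), 7.2) (array([-0.8, -0.3, 25.3]), np.float64(-0.0058))
```

View pics/crop2.png

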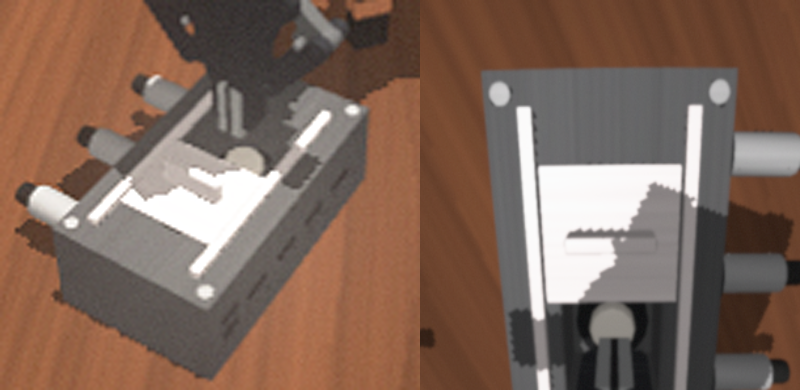

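The shutter is fully open with the well clear. The key is at (613,325) in the crop and the fingers are centred over it. Now descend.

>>> step_arm(
  commands=[
    {"dx":-0.8,"dy":0,"dz":4,"spin":0},
    {"dx":-0.8,"dy":0,"dz":9,"spin":0},
    {"dx":-0.8,"dy":0,"dz":14,"spin":0},
    {"dx":-0.8,"dy":0,"dz":19,"spin":0},
    {"dx":-0.8,"dy":0,"dz":23,"spin":0},
    {"dx":-0.8,"dy":0,"dz":26,"spin":0},
    {"dx":-0.8,"dy":0,"dz":28,"spin":0},
    {"dx":-0.8,"dy":0,"dz":29,"spin":0},
  ],
)

```text
time: 8.3
tcp_pos: [0.4942, 0.1933, 0.0394]
tool_rot: [0.85, 0.527, -0.0, 0.0]
contact_force: [-0.8, -1.2, 2.7]
grip_width: 0.0003
finger_force: 1.5
```

>>> step_arm(
  commands=[
    {"dx":0,"dy":0,"dz":0.7,"spin":0},
    {"dx":0,"dy":0,"dz":1.4,"spin":0},
    {"dx":0,"dy":0,"dz":2.1,"spin":0},
    {"dx":0,"dy":0,"dz":2.8,"spin":0},
    {"dx":0,"dy":0,"dz":3.4,"spin":0},
    {"dx":0,"dy":0,"dz":4,"spin":0},
    {"dx":0,"dy":0,"dz":4,"spin":0},
    {"dx":0,"dy":0,"dz":4,"spin":0},
  ],
)

```text
time: 9.3
tcp_pos: [0.4942, 0.1933, 0.036]
tool_rot: [0.85, 0.527, -0.0, 0.0]
contact_force: [-3.4, -1.6, 12.2]
grip_width: 0.0
finger_force: 6.6
```

The key is down: 36.0 mm and 12 N, above the 6 N hold force. Hold there for two calls.

>>> step_arm(
  commands=[
    {"dx":0,"dy":0,"dz":0.4,"spin":0},
    {"dx":0,"dy":0,"dz":0.4,"spin":0},
    {"dx":0,"dy":0,"dz":0.4,"spin":0},
    {"dx":0,"dy":0,"dz":0.4,"spin":0},
    {"dx":0,"dy":0,"dz":0.4,"spin":0},
    {"dx":0,"dy":0,"dz":0.4,"spin":0},
    {"dx":0,"dy":0,"dz":0.4,"spin":0},
    {"dx":0,"dy":0,"dz":0.4,"spin":0},
  ],
)

```text
time: 10.3
tcp_pos: [0.4942, 0.1933, 0.0359]
tool_rot: [0.85, 0.527, -0.0, 0.0]
contact_force: [-5.6, -2.5, 17.2]
grip_width: -0.0002
finger_force: 8.7
```

>>> step_arm(
  commands=[
    {"dx":0,"dy":0,"dz":0,"spin":0},
    {"dx":0,"dy":0,"dz":0,"spin":0},
    {"dx":0,"dy":0,"dz":0,"spin":0},
    {"dx":0,"dy":0,"dz":0,"spin":0},
    {"dx":0,"dy":0,"dz":0,"spin":0},
    {"dx":0,"dy":0,"dz":0,"spin":0},
    {"dx":0,"dy":0,"dz":0,"spin":0},
    {"dx":0,"dy":0,"dz":0,"spin":0},
  ],
)

```text
time: 11.3
tcp_pos: [0.4943, 0.1933, 0.0359]
tool_rot: [0.85, 0.527, 0.0, 0.0]
contact_force: [-5.1, -2.1, 17.7]
grip_width: -0.0003
finger_force: 8.7
```

>>> step_arm(
  commands=[
    {"dx":0,"dy":0,"dz":-4,"spin":0},
    {"dx":0,"dy":0,"dz":-10,"spin":0},
    {"dx":0,"dy":0,"dz":-18,"spin":0},
    {"dx":0,"dy":0,"dz":-28,"spin":0},
    {"dx":0,"dy":0,"dz":-40,"spin":0},
    {"dx":0,"dy":0,"dz":-52,"spin":0},
    {"dx":0,"dy":0,"dz":-65,"spin":0},
    {"dx":0,"dy":0,"dz":-65,"spin":0},
  ],
)

```text
time: 12.3
tcp_pos: [0.4951, 0.1936, 0.1011]
tool_rot: [0.85, 0.527, 0.001, 0.0]
contact_force: [0.7, 0.6, -0.4]
grip_width: 0.0003
finger_force: 0.0
```

```bash
python3 go.py 0.001 .078 .1
```

```text
([1.9, 0.3, 101.1], array([ 0.72,  0.64, -0.43]), 12.3) (array([77.7, -1.4,  1.2]), np.float64(-0.0063))
```

>>> step_arm(
  commands=[
    {"dx":10,"dy":0,"dz":0,"spin":0},
    {"dx":26,"dy":0,"dz":0,"spin":0},
    {"dx":44,"dy":-1,"dz":0,"spin":0},
    {"dx":62,"dy":-1,"dz":0,"spin":0},
    {"dx":74,"dy":-1,"dz":0,"spin":0},
    {"dx":78,"dy":-1,"dz":0,"spin":0},
    {"dx":78,"dy":-1,"dz":0,"spin":0},
    {"dx":78,"dy":-1,"dz":0,"spin":0},
  ],
)

```text
time: 13.3
tcp_pos: [0.5278, 0.2628, 0.0998]
tool_rot: [0.85, 0.527, -0.0, 0.0]
contact_force: [-0.6, 0.2, -0.3]
grip_width: 0.0001
finger_force: 0.0
```

>>> step_arm(
  commands=[
    {"dx":0,"dy":0,"dz":4,"spin":0},
    {"dx":0,"dy":0,"dz":10,"spin":0},
    {"dx":0,"dy":0,"dz":16,"spin":0},
    {"dx":0,"dy":0,"dz":22,"spin":0},
    {"dx":0,"dy":0,"dz":27,"spin":0},
    {"dx":0,"dy":0,"dz":31,"spin":0},
    {"dx":0,"dy":0,"dz":33,"spin":0},
    {"dx":0,"dy":0,"dz":33,"spin":0},
  ],
)

```text
time: 14.3
tcp_pos: [0.5279, 0.2636, 0.0668]
tool_rot: [0.85, 0.527, -0.0, -0.0]
contact_force: [-0.3, 0.3, -0.6]
grip_width: 0.0002
finger_force: 0.0
```

```bash
python3 go.py 0.001 .0145 .068
```

```text
([0.7, 77.6, 66.8], array([-0.3 ,  0.28, -0.65]), 14.3) (array([-63.1,   0.6,  -1.2]), np.float64(-0.006))
```

>>> step_arm(
  commands=[
    {"dx":-6,"dy":0,"dz":-1,"spin":0},
    {"dx":-13,"dy":0,"dz":-1,"spin":0},
    {"dx":-21,"dy":0,"dz":-1,"spin":0},
    {"dx":-30,"dy":0,"dz":-1,"spin":0},
    {"dx":-39,"dy":0,"dz":-1,"spin":0},
    {"dx":-47,"dy":0,"dz":-1,"spin":0},
    {"dx":-53,"dy":0,"dz":-1,"spin":0},
    {"dx":-56,"dy":0,"dz":-1,"spin":0},
  ],
)

```text
time: 15.3
tcp_pos: [0.5032, 0.213, 0.068]
tool_rot: [0.85, 0.527, 0.0, 0.0]
contact_force: [1.7, 1.6, -0.6]
grip_width: -0.0003
finger_force: 0.8
```

>>> step_arm(
  commands=[
    {"dx":-1,"dy":0,"dz":0,"spin":0},
    {"dx":-2,"dy":0,"dz":0,"spin":0},
    {"dx":-3,"dy":0,"dz":0,"spin":0},
    {"dx":-4,"dy":0,"dz":0,"spin":0},
    {"dx":-5,"dy":0,"dz":0,"spin":0},
    {"dx":-6,"dy":0,"dz":0,"spin":0},
    {"dx":-6.5,"dy":0,"dz":0,"spin":0},
    {"dx":-6.5,"dy":0,"dz":0,"spin":0},
  ],
)

```text
time: 16.3
tcp_pos: [0.5001, 0.2075, 0.0678]
tool_rot: [0.85, 0.527, -0.0, 0.0]
contact_force: [0.8, 1.3, -0.1]
grip_width: -0.0
finger_force: 0.6
```

```bash
python3 go.py 0.001 .0145 .068
```

```text
([0.4, 14.9, 67.8], array([ 0.82,  1.31, -0.1 ]), 16.3) (array([-0.4,  0.6, -0.2]), np.float64(-0.0061))
```

>>> step_arm(
  commands=[
    {"dx":-0.5,"dy":0,"dz":0,"spin":0},
    {"dx":-1,"dy":0,"dz":0,"spin":0},
    {"dx":-1.5,"dy":0,"dz":0,"spin":0},
    {"dx":-2,"dy":0,"dz":0,"spin":0},
    {"dx":-2,"dy":0,"dz":0,"spin":0},
    {"dx":-2,"dy":0,"dz":0,"spin":0},
    {"dx":-2,"dy":0,"dz":0,"spin":0},
    {"dx":-2,"dy":0,"dz":0,"spin":0},
  ],
)

```text
time: 17.3
tcp_pos: [0.4993, 0.2059, 0.0678]
tool_rot: [0.85, 0.527, -0.0, -0.0]
contact_force: [1.6, 2.5, -0.3]
grip_width: 0.0002
finger_force: 1.0
```

```bash
python3 go.py 0.001 .0145 .068
```

```text
([0.3, 13.2, 67.8], array([ 1.56,  2.54, -0.34]), 17.3) (array([ 1.4,  0.7, -0.2]), np.float64(-0.006))
```

>>> step_arm(
  commands=[
    {"dx":-0.3,"dy":0,"dz":0,"spin":0},
    {"dx":-0.6,"dy":0,"dz":0,"spin":0},
    {"dx":-0.9,"dy":0,"dz":0,"spin":0},
    {"dx":-1.2,"dy":0,"dz":0,"spin":0},
    {"dx":-1.2,"dy":0,"dz":0,"spin":0},
    {"dx":-1.2,"dy":0,"dz":0,"spin":0},
    {"dx":-1.2,"dy":0,"dz":0,"spin":0},
    {"dx":-1.2,"dy":0,"dz":0,"spin":0},
  ],
)

```text
time: 18.3
tcp_pos: [0.4993, 0.2058, 0.068]
tool_rot: [0.85, 0.527, 0.001, -0.0]
contact_force: [4.6, 4.7, -4.5]
grip_width: 0.0003
finger_force: 2.9
```

```bash
python3 go.py 0.001 .0145 .068
```

```text
([0.3, 13.1, 68.0], array([ 4.58,  4.75, -4.5 ]), 18.3) (array([1.4, 0.6, 0. ]), np.float64(-0.0056))
```

The shutter is against its shut stop: no motion and 6.6 N. Back off, lift, and check.

>>> step_arm(
  commands=[
    {"dx":3,"dy":0,"dz":0,"spin":0},
    {"dx":10,"dy":0,"dz":0,"spin":0},
    {"dx":16,"dy":0,"dz":-4,"spin":0},
    {"dx":16,"dy":0,"dz":-20,"spin":0},
    {"dx":16,"dy":0,"dz":-50,"spin":0},
    {"dx":0,"dy":0,"dz":-90,"spin":0},
    {"dx":-30,"dy":0,"dz":-120,"spin":0},
    {"dx":-70,"dy":0,"dz":-135,"spin":0},
  ],
)

```text
time: 19.3
tcp_pos: [0.4682, 0.1421, 0.2056]
tool_rot: [0.849, 0.528, 0.002, 0.001]
contact_force: [0.6, -0.5, -0.6]
grip_width: 0.0002
finger_force: 0.0
```

>>> step_arm(
  commands=[
    {"dx":0,"dy":0,"dz":0,"spin":0},
    {"dx":0,"dy":0,"dz":0,"spin":0},
    {"dx":0,"dy":0,"dz":0,"spin":0},
    {"dx":0,"dy":0,"dz":0,"spin":0},
    {"dx":0,"dy":0,"dz":0,"spin":0},
    {"dx":0,"dy":0,"dz":0,"spin":0},
    {"dx":0,"dy":0,"dz":0,"spin":0},
    {"dx":0,"dy":0,"dz":0,"spin":0},
  ],
)

```text
time: 20.3
tcp_pos: [0.4677, 0.142, 0.2029]
tool_rot: [0.85, 0.527, -0.0, 0.0]
contact_force: [-0.2, -0.8, 0.3]
grip_width: 0.0003
finger_force: 0.0
```

```bash
python3 - <<'E'
from go import *
print(where()); d=snap('wrist','w4')
for s in(0,.003):
  print(proj(d,[np.r_[Wl+bx*X+(by+s-.0006)*Y,.0615] for bx,by in((-.029,.027),(.029,-.027))]).round(1))
E
```

```text
([-0.1, -58.1, 202.9], array([-0.17, -0.76,  0.27]), 20.3)
[[227.3  99.2]
 [284.6 152.6]]
[[227.2  96. ]
 [284.6 149.8]]
```

View pics/w4.png

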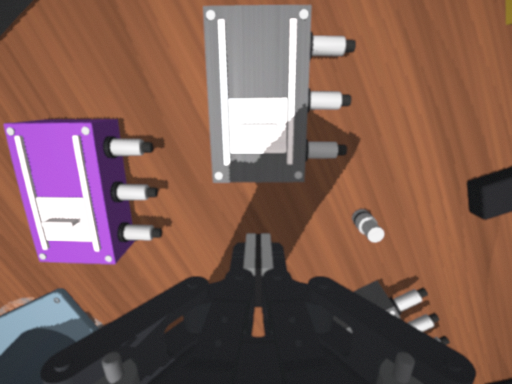

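The plate spans rows 98–154 and columns 228–288. A fully shut plate is predicted at rows 99–153. The adapter and plug pack haven't moved, and the arm is clear at z = 0.20 m.

```bash
python3 -c "
from bench import r
print(r.finish_job())"
```

```text
the job is handed in; nothing more can be done
None
```

I opened the shutter to its stop, held the reset key right down for over 2 s, pushed the shutter back to its shut stop, moved the arm clear and handed the job in at about 20 s; no verdict came back.

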